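# Fold the picket gate off the front of the niche

### The job

Open up the niche by folding away the little three-leaf wooden picket gate on the shelf: first fold its end leaf fully back against the side of the middle leaf that faces the robot, and only then swing these two together fully against the same side of the fixed leaf, so that the end leaf is sandwiched in between. Do not knock the ceramic owl behind the gate, and leave the gate folded and still.

Things in the scene. Friction and masses are not known exactly. Their poses are not given: they have to be found in the camera images.
- gate: Three-leaf picket gate, boards 12 mm thick, z 8 to 60 mm; a round upright knob (18 mm diameter, z 60 to 104) near each leaf's far end. Frame of its fixed leaf: origin at shelf height (z 0) at its hinge end; it runs 150 along +y (knob at y 138), screwed down. Opened straight, the middle leaf (140) then the end leaf (120) go on along -y. -x is the robot side, to which leaves fold.
- mid_leaf (a joint): Middle leaf's angle to the fixed leaf, rad: 0 in line, 3.14 (stop) folded parallel; grows clockwise seen from above. Upright pin at x -15, y 0 mm in the gate frame. In a frame at this pin, parallel to the gate's at 0 and turning with the leaf: board at x 15, knob centre x 15, y -125, second pin x 7.5, y -140 mm. Stiff hinge (0.3 N m friction), stays where left.
- end_leaf (a joint): End leaf's angle to the middle leaf, rad: 0 in line, 3.14 (stop) folded parallel, 3 mm apart; grows clockwise from above. In a frame at the second pin, parallel to the middle leaf's at 0 and turning with the end leaf: board at x 7.5, knob centre x 7.5, y -108 mm. Easy hinge (0.05 N m friction; folding it hardly moves the middle leaf), stays where left.
- owl: A loose white glazed ceramic owl figurine, 60 mm across and about 95 mm tall, standing on the shelf behind the gate (+x side). Origin at the centre of its underside. Must stay standing where it is.
Things that resemble listed ones, but are neither listed nor needed, are in the scene too. Leave any purple look-alike of the owl alone.

How it is judged:
By the outcome, as a careful person would: the job done as asked, in the order asked, and still so for the second after the job is handed in, with the robot touching nothing.
It also fails if it takes over 51 s, if anything falls off the work surface, if the arm or the gripper's body presses on something with over 40 N, if the wrist force passes 120 N, or if a joint passes its speed limit or range.

### The arm

A 6-joint arm with a two-finger parallel gripper is mounted at the origin on the work surface. World frame = base frame: x ahead of the robot, y to its left, z up, the work surface at z = 0. Lengths are in m, angles in degrees, forces in N, time in s.
With the tool pointing down it reaches from about 0.25 to 0.725 m from the base axis. Payload 9.7 kg.
Tool frame: the origin (TCP) lies midway between the tips of the shut fingers; the grasp point (between the pads) lies 19 mm behind it (bot.pinch_z is the distance from the TCP to the grasp point, in m); z points along the fingers, y is the line along which they close (so a half turn about z gives the same grasp; the last joint's range is limited). The gripper opens to 85 mm and grips with 20 to 120 N. Pads are 22 mm wide; open, the fingers measure 114 mm over their backs; the gripper's body (76 mm by 85 mm) begins 54 mm behind the grasp point. The pads swing forward as they close: fully open they stand 13 mm farther back than shut.
Start: joints at [-69.672, 4.979, 10.078, 95.1, 0, 90], TCP at [0.191, -0.516, 0.201] pointing down, gripper open.
Joint ranges: [-179.16, 179.16], [-48.56, 103.87], [-65.8, 70.77], [-126.05, 130.52], [-82.76, 87.17], [-180, 180]. Speed limits (degrees/s): [127.2, 127.2, 147.25, 180, 180, 180].

### API

Orientations are given as [roll, pitch, yaw] about the fixed x, y, z axes, in that order (R = Rz(yaw) Ry(pitch) Rx(roll)).
In Python, from workcell import sensors, camera, camera_params, ticket, bot gives the robot as it stands.
- The arm moves only by the shell command python3 -m jog 'ROWS' [FORCE]. ROWS is JSON, a list that holds one entry, the list of rows, each a list of 5 numbers: the shift along the world's x, y, z in units of 50 mm (1.0 is 50 mm), then the turn about the world's z in units of 5 degrees (1.0 is 5 degrees), then the opening, from 0 (shut) to 1 (fully open). In form: [[[tx, ty, tz, yaw, grip], ...]]. A call has 1 to 8 rows; each row shifts and turns the commanded pose from where the row before left it; what a row does not reach is not made up. A row lasts 1/10 s, in which the tool goes at most 50 mm and 8.59 degrees, less where a joint would pass 70% of its speed; a pose out of reach is approached as far as the arm can. A call is refused whole if a number of a shift passes 1 or a number of a turn 1, either way. A call with a gripper value outside its range is refused whole. The fingers move at their own pace and stop on an object; FORCE is the grip in N (left out, the last holds). Time passes only in rows, so rows that do not move let the fingers close. It gives the time, the measured TCP pose, the force, the opening and the grip force at its end, in the units of the state.
- sensors.get_obs(): the state, without advancing time (a new reading comes with each control period).
- camera(name): name is "side" or "top" or "wrist"; returns the picture (420x560x3 uint8, blue, green, red); there is no depth.
- camera_params(name): a dict with "fx", "fy", "cx", "cy" (pixels), "k1" (the pictures are not rectified: a ray, as slopes to the right and down, at radius r is drawn at 1 + k1 r^2 times it, then the intrinsics apply), "T" (4x4, takes a point from camera to world coordinates); the wrist camera has in their place "tool_from_camera" (4x4, takes a point from camera to tool coordinates, whose origin is the TCP and whose axes are the flange's). Camera axes: x right, y down, z forward; pixel columns grow to the right and rows downward; lengths in m; the calibration is good to about 2 mm. A picture is of the moment at which its call begins: read the wrist's pose just before it. camera_params takes no time and is no camera call.
- ticket.job_done(): hands the job in; it is judged then, once.
The state is a dict: "time": time; "q": joint angles; "qd": joint speeds; "joint_efforts": joint torques, N m; "ee_pos": TCP position; "tcp_rot": TCP orientation; "wrist_force": force on the tool from outside, world axes, zero at the start; "torque": the same for the moment, N m; "opening": finger opening in m; "grasp_force": force on a finger pad.
Only numpy, scipy, OpenCV 4.12 (cv2) and the standard library are available. Lean on these libraries where they do the work, as an engineer would, in place of code of your own. Each camera call takes 0.05 s, during which the arm holds its last target. There are 200 camera calls.

## Working session

There is one attempt and no reset: what is moved stays moved. The work goes in short steps, Python scripts to look and compute and a shell command to move; the robot and the scene stay as the last step left them, time stands still between calls to the robot, and variables do not carry over. Pictures are saved under pics/ and viewed, at most 10 in all, crops included, and the job is handed in when it is done.

```bash
mkdir -p pics; python3 - <<'E'
from workcell import sensors,camera,camera_params,bot
import cv2,numpy as np
for n in("top","side"):
    im=camera(n); cv2.imwrite(f"pics/{n}0.png",im); p=camera_params(n)
    print(n,{k:(np.round(v,4).tolist()) for k,v in p.items()})
o=sensors.get_obs(); print(o['time'],o['ee_pos'],o['tcp_rot'],o['opening'],bot.pinch_z)
E
```

```text
top {'fx': 380.4276, 'fy': 380.4276, 'cx': 279.5669, 'cy': 212.1317, 'k1': -0.0577, 'T': [[0.0246, -0.9922, 0.1219, 0.5198], [-0.9997, -0.0246, 0.0014, 0.0215], [0.0016, -0.1219, -0.9925, 0.684], [0.0, 0.0, 0.0, 1.0]]}
side {'fx': 437.466, 'fy': 437.466, 'cx': 278.2251, 'cy': 211.3, 'k1': -0.0188, 'T': [[-0.8031, -0.4557, 0.3838, 0.3579], [-0.5958, 0.6189, -0.5119, 0.3548], [-0.0043, -0.6398, -0.7686, 0.5608], [0.0, 0.0, 0.0, 1.0]]}
0.1 [ 0.19099354 -0.5155175   0.20005056] [-1.79932709e+02 -9.42603587e-04  2.03274582e+01] 0.08518186224989653 0.0187
```

View pics/top0.png

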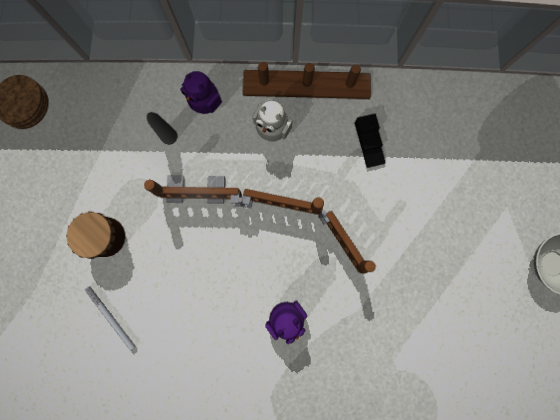

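View pics/side0.png

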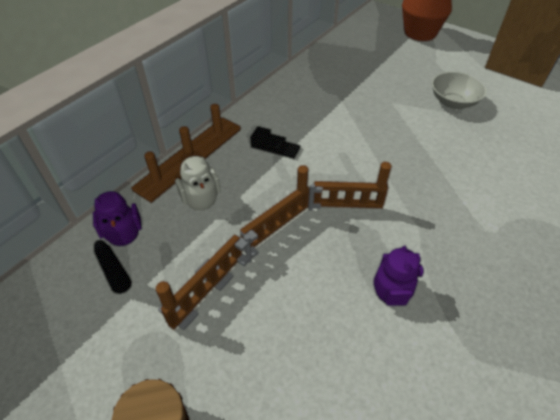

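The top view shows the gate with the fixed leaf's knob at (153,186), the middle knob at (318,205) and the end knob at (368,267). The white owl is at (270,118) and a purple look-alike sits on the robot side at (287,322). Other candidates are the three-peg board at (308,83), which is a rack rather than a gate, and purple owls at (200,92) and (287,322). I choose the hinged brown gate and will check it in a close crop.

```bash
python3 - <<'E'
import cv2
im=cv2.imread("pics/top0.png")[165:345,130:400]
cv2.imwrite("pics/c1.png",cv2.resize(im,None,fx=2.96,fy=2.96,interpolation=cv2.INTER_CUBIC))
im=cv2.imread("pics/side0.png")[150:340,150:420]
cv2.imwrite("pics/c2.png",cv2.resize(im,None,fx=2.96,fy=2.96,interpolation=cv2.INTER_CUBIC))
E
```

```text
(no output)
```

View pics/c1.png

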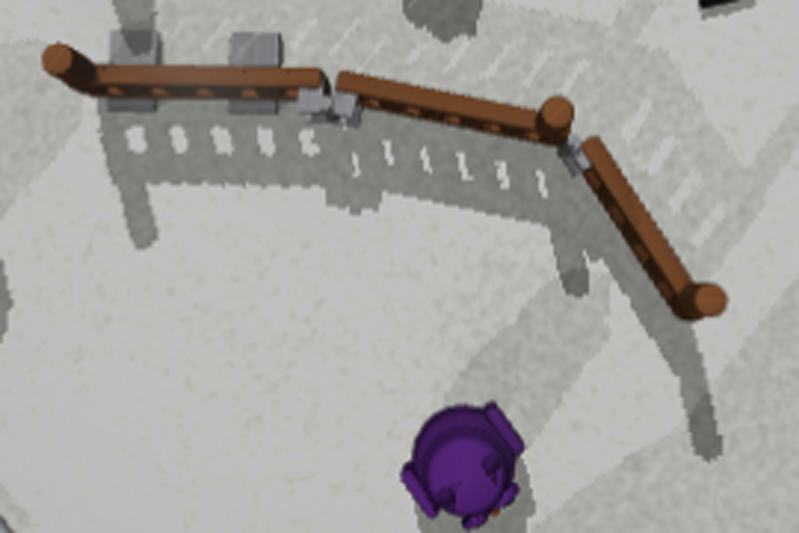

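View pics/c2.png

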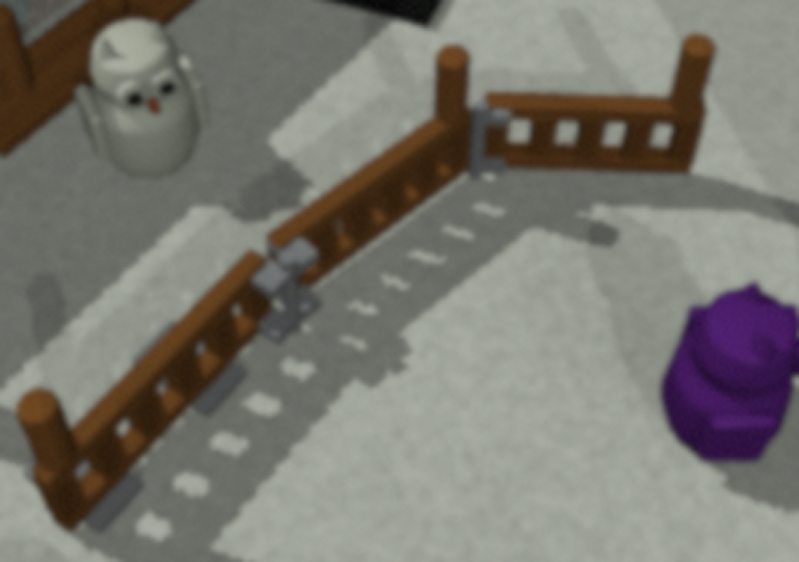

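The crops confirm the three-leaf gate with leaf hinges at its grey brackets. Knob-top centres in c1 are F (59,58), M (557,112) and E (709,299). In c2 they are F (38,402), M (453,54) and E (698,42). The purple owl is at (463,460) in c1, robot side.

```bash
cat > h.py <<'E'
import numpy as np, cv2
from workcell import camera_params,sensors,camera
from scipy.optimize import least_squares
def rot(a): return np.array([[np.cos(a),-np.sin(a)],[np.sin(a),np.cos(a)]])
def proj(n,P):
    p=camera_params(n);T=np.array(p['T']);c=(np.asarray(P,float)-T[:3,3])@T[:3,:3]
    s=c[:,:2]/c[:,2:];s=s*(1+p['k1']*(s**2).sum(1,keepdims=True))
    return s*[p['fx'],p['fy']]+[p['cx'],p['cy']]
def ray(n,px,z):
    p=camera_params(n);T=np.array(p['T']);s=(np.array(px)-[p['cx'],p['cy']])/[p['fx'],p['fy']];u=s.copy()
    for _ in range(10):u=s/(1+p['k1']*(u@u))
    d=T[:3,:3]@np.r_[u,1];return T[:3,3]+d*(z-T[2,3])/d[2]
def gate(x,y,th,m,e):
    R=rot(th);o=np.array([x,y]);p1=o+R@[-.015,0];R1=rot(th-m);p2=p1+R1@[.0075,-.140];R2=rot(th-m-e)
    return dict(o=o,F=o+R@[0,.138],p1=p1,M=p1+R1@[.015,-.125],p2=p2,E=p2+R2@[.0075,-.108],Eend=p2+R2@[.0075,-.12],
      fend=o+R@[0,.15])
E
python3 - <<'E'
from h import *
t=np.array([[59,58],[557,112],[709,299]])/2.96+[130,165]-.25
s=np.array([[38,402],[453,54],[698,42]])/2.96+[150,150]-.25
def f(v):
    g=gate(*v);P=[np.r_[g[k],.104] for k in'FME'];h=[np.r_[g['o'],.06]]
    return np.r_[(proj('top',P)-t).ravel(),(proj('side',P)-s).ravel(),(proj('top',h)-(np.array([322,78])/2.96+[130,165]))[0]]
r=least_squares(f,[.55,.05,0,.2,.8]);print(r.x,np.degrees(r.x[2:]),np.round(f(r.x),1))
for k,v in gate(*r.x).items():print(k,v.round(4))
print("tri",[ray('top',q,.104).round(4) for q in t],[ray('side',q,.104).round(4) for q in s])
print("purple",ray('top',np.array([463,460])/2.96+[130,165],.06),ray('top',[270,118],.06))
x=r.x.copy()
for m,e in[(x[3],0),(x[3],1.57),(x[3],3.1416),(1.57,3.14),(3.1416,3.1416)]:
    g=gate(*x[:3],m,e);print(round(m,2),e,{k:g[k].round(3).tolist() for k in('M','p2','E')})
E
```

```text
[0.62955384 0.08851041 0.00477534 0.18234224 0.80310177] [ 0.27360707 10.44744064 46.01434188] [-0.3  0.5  0.5  0.1  0.9  0.6 -1.1  0.6 -0.7  0.  -0.3  0.5  1.6  0.1]
o [0.6296 0.0885]
F [0.6289 0.2265]
p1 [0.6146 0.0884]
M [ 0.6072 -0.0372]
p2 [ 0.5972 -0.0507]
E [ 0.5116 -0.117 ]
Eend [ 0.5017 -0.1237]
fend [0.6288 0.2385]
tri [array([0.6297, 0.226 , 0.104 ]), array([ 0.6074, -0.0364,  0.104 ]), array([ 0.5125, -0.1157,  0.104 ])] [array([0.6285, 0.2251, 0.104 ]), array([ 0.6064, -0.038 ,  0.104 ]), array([ 0.5117, -0.1183,  0.104 ])]
purple [0.42183832 0.00711838 0.06      ] [0.75827997 0.04275994 0.06      ]
0.18 0 {'M': [0.607, -0.037], 'p2': [0.597, -0.051], 'E': [0.586, -0.158]}
0.18 1.57 {'M': [0.607, -0.037], 'p2': [0.597, -0.051], 'E': [0.49, -0.039]}
0.18 3.1416 {'M': [0.607, -0.037], 'p2': [0.597, -0.051], 'E': [0.609, 0.057]}
1.57 3.14 {'M': [0.49, 0.073], 'p2': [0.475, 0.08], 'E': [0.583, 0.088]}
3.14 3.1416 {'M': [0.599, 0.213], 'p2': [0.606, 0.228], 'E': [0.614, 0.12]}
```

```bash
cat >> h.py <<'E'
def d_to(t,a=.011,b=.0145,r=.009):
    q=lambda d:np.hypot(*np.maximum(np.abs(d*t)-[a,b],0))-r
    from scipy.optimize import brentq
    return brentq(q,.005,.05)
def plan(piv,K0,angs):
    out=[]
    for a in angs:
        v=rot(-a)@(K0-piv);t=np.array([v[1],-v[0]])/np.hypot(*v);out.append(piv+v-d_to(t)*t)
    return np.array(out)
E
python3 - <<'E'
from h import *
g=gate(0.62955,0.08851,0.004775,0.18234,0.8031)
def show(P):
    print("start",P[0].round(4),"end",P[-1].round(4));print((np.diff(P,axis=0)/.05).round(2).tolist())
show(plan(g['p2'],g['E'],np.r_[-.1,np.linspace(.05,3.1416-.803,19)]))
show(plan(g['p1'],g['M'],np.r_[-.1,np.linspace(.05,3.1416-.182,29)]))
print('drum',ray('top',[95,235],.05),ray('top',[95,235],.0), ray('top',[68,235],.05))
E
```

```text
start [ 0.5372 -0.1447] end [0.5889 0.0591]
[[-0.26, 0.2], [-0.21, 0.21], [-0.18, 0.25], [-0.14, 0.26], [-0.11, 0.27], [-0.07, 0.27], [-0.04, 0.27], [-0.0, 0.27], [0.03, 0.26], [0.05, 0.25], [0.09, 0.26], [0.14, 0.26], [0.19, 0.25], [0.23, 0.23], [0.25, 0.19], [0.26, 0.15], [0.27, 0.11], [0.27, 0.07], [0.27, 0.04]]
start [ 0.6398 -0.0365] end [0.579  0.2109]
[[-0.38, -0.05], [-0.26, -0.0], [-0.25, 0.02], [-0.24, 0.05], [-0.23, 0.07], [-0.22, 0.08], [-0.21, 0.1], [-0.21, 0.13], [-0.21, 0.16], [-0.19, 0.19], [-0.18, 0.23], [-0.15, 0.24], [-0.12, 0.25], [-0.09, 0.26], [-0.06, 0.26], [-0.04, 0.26], [-0.01, 0.26], [0.01, 0.25], [0.04, 0.25], [0.06, 0.24], [0.09, 0.24], [0.12, 0.24], [0.15, 0.24], [0.19, 0.23], [0.22, 0.21], [0.23, 0.18], [0.24, 0.15], [0.25, 0.12], [0.26, 0.09]]
drum [0.55109339 0.33314436 0.05      ] [0.55355762 0.35772198 0.        ] [0.54974827 0.3803402  0.05      ]
```

```bash
python3 -m jog '[[[0.55,0.63,0,-0.5,0],[0.55,0.63,0,-0.5,0],[0.55,0.63,0,-0.5,0],[0.55,0.63,0,-0.5,0],[0.55,0.63,0,-0.5,0],[0.55,0.63,0,-0.5,0],[0.55,0.63,0,-0.5,0],[0.55,0.63,0,-0.5,0]]]' 40
```

```text
time: 0.9
ee_pos: [0.4118, -0.2622, 0.2005]
tcp_rot: [-180.0, 0.0, 0.2]
wrist_force: [1.7, -0.5, 0.6]
opening: -0.0003
grasp_force: 0.0
```

```bash
python3 -m jog '[[[0.53,0.43,0,0,0],[0.53,0.43,0,0,0],[0.53,0.43,0,0,0],[0.53,0.43,0,0,0],[0.53,0.43,0,0,0],[0,0,-0.9,0,0],[0,0,-0.9,0,0],[0,0,-0.8,0,0]]]'; python3 - <<'E'
from workcell import camera
import cv2
cv2.imwrite("pics/c3.png",camera("side")[130:340,230:440])
E
```

```text
time: 1.7
ee_pos: [0.5432, -0.1557, 0.0682]
tcp_rot: [-180.0, 0.1, 0.4]
wrist_force: [0.4, 0.3, -0.2]
opening: -0.0
grasp_force: 0.0
```

View pics/c3.png

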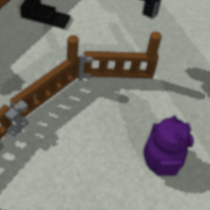

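The crop shows the gate unmoved, with the end knob at (153,35). I expected the gripper to be in view and it isn't, so I'm checking the top camera.

```bash
python3 - <<'E'
from h import *
print(proj('side',[[.543,-.156,.068],[.543,-.156,.14]]),proj('top',[[.543,-.156,.068]]))
a=camera('top');b=camera('side')
cv2.imwrite("pics/d4.png",np.hstack([cv2.resize(a,(400,300)),cv2.resize(b,(400,300))]))
E
```

```text
[[375.1496111  158.93081279]
 [383.05168536 123.88582582]] [[388.69500261 246.95546908]]
```

View pics/d4.png

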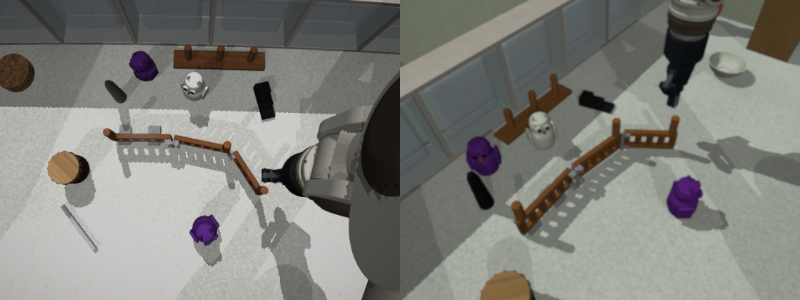

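Top view: gripper fingertips near (265,176) half-scale, just behind the end knob at (263,191). Side view: tips at (672,103), knob at (675,118). The tips sit a bit off my prediction, so I'm checking numerically for camera lag or a TCP offset.

```bash
python3 - <<'E'
from h import *
o=sensors.get_obs();print(o['time'],o['ee_pos'],o['q'])
a0=cv2.imread('pics/top0.png');b0=cv2.imread('pics/side0.png')
a=camera('top');b=camera('side');cv2.imwrite('pics/a5.png',a);cv2.imwrite('pics/b5.png',b)
g=cv2.cvtColor(a,6);
print("dark top: rows 235-262, leftmost cols of dark(<45)")
for r in range(234,264,3):
    c=np.where(g[r,330:470]<40)[0]; print(r,c[:1]+330, end=' ')
g=cv2.cvtColor(b,6);print("\nside lowest dark per col")
for c in range(360,400,3):
    r=np.where(g[90:175,c]<40)[0];print(c,r[-1:]+90,end=' ')
big=np.hstack([cv2.resize(a[200:300,330:430],(400,400),interpolation=2),cv2.resize(b[90:190,330:430],(400,400),interpolation=2)])
cv2.imwrite('pics/e5.png',big)
E
```

```text
1.85 [ 0.54171653 -0.15566485  0.06853592] [-1.60328137e+01  6.60537416e+00 -2.76847111e+00  8.09298684e+01
  9.90228113e-04  1.63633703e+02]
dark top: rows 235-262, leftmost cols of dark(<45)
234 [334] 237 [336] 240 [338] 243 [340] 246 [342] 249 [348] 252 [349] 255 [348] 258 [350] 261 [403] 
side lowest dark per col
360 [] 363 [115] 366 [121] 369 [125] 372 [126] 375 [142] 378 [143] 381 [144] 384 [135] 387 [129] 390 [126] 393 [121] 396 [114] 399 [112]
```

View pics/e5.png

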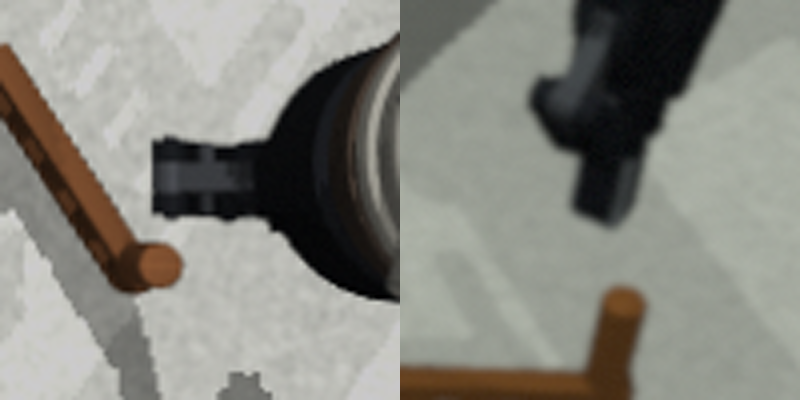

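```bash
python3 - <<'E'
from h import *
for t,s in(((367.5,244),(380,145)),((372,244),(380,143))):
    r=least_squares(lambda P:np.r_[proj('top',[P])[0]-t,proj('side',[P])[0]-s],[.54,-.15,.07]);print(r.x,r.fun)
# does the drawn corner box fit?
for dy in(-.0145,.0145):
  for dx in(-.011,.011):
    for dz in (0,.05):
      P=[[.542+dx,-.1557+dy,.0685+dz]];print(dx,dy,dz,proj('top',P)[0].round(0),proj('side',P)[0].round(0))
p=camera_params('wrist');print(p)
o=sensors.get_obs();print(o['time'],o['ee_pos'],o['tcp_rot'],o['wrist_force'])
cv2.imwrite('pics/w6.png',camera('wrist'))
E
```

```text
[ 0.53453875 -0.10950925  0.13724642] [ 2.91133951  6.63973157 -7.21428326 -0.80358311]
[ 0.53606144 -0.11584896  0.13555623] [ 2.49817509  5.70133535 -6.2217874  -0.68816742]
-0.011 -0.0145 0 [398. 255.] [386. 157.]
-0.011 -0.0145 0.05 [408. 254.] [392. 133.]
0.011 -0.0145 0 [397. 241.] [374. 151.]
0.011 -0.0145 0.05 [408. 239.] [379. 128.]
-0.011 0.0145 0 [380. 254.] [377. 167.]
-0.011 0.0145 0.05 [389. 254.] [383. 143.]
0.011 0.0145 0 [380. 241.] [365. 161.]
0.011 0.0145 0.05 [388. 239.] [370. 138.]
{'fx': 349.2551808295158, 'fy': 349.2551808295158, 'cx': 277.93473895937007, 'cy': 211.71998919405593, 'k1': 0.013515476524894841, 'tool_from_camera': array([[ 4.20214606e-04, -9.50584061e-01, -3.10467014e-01,
         7.96438392e-02],
       [ 9.99999754e-01,  2.25350828e-04,  6.63515245e-04,
         2.18582743e-04],
       [-5.60763018e-04, -3.10467216e-01,  9.50583922e-01,
        -1.74198165e-01],
       [ 0.00000000e+00,  0.00000000e+00,  0.00000000e+00,
         1.00000000e+00]])}
1.95 [ 0.54433649 -0.15651733  0.0728316 ] [ 1.79967813e+02 -1.08772605e-01  3.21005139e-01] [-0.93818451 -0.0175444   0.26107037]
```

View pics/w6.png

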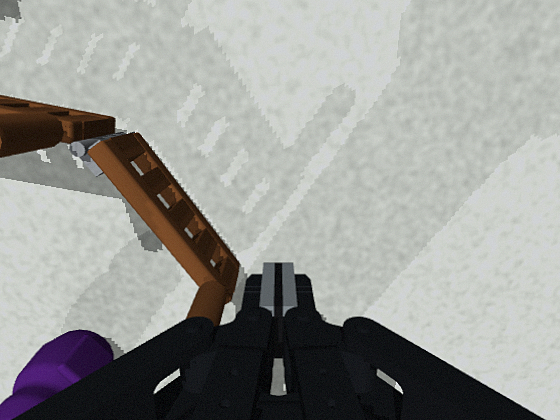

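```bash
python3 - <<'E'
from h import *
from scipy.spatial.transform import Rotation as Ro
g=gate(0.62955,0.08851,0.004775,0.18234,0.8031)
p=camera_params('wrist');C=np.array(p['tool_from_camera'])
def pw(P,pos,rpy=(180,0,.3)):
    T=np.eye(4);T[:3,:3]=Ro.from_euler('xyz',rpy,degrees=True).as_matrix();T[:3,3]=pos;T=T@C
    c=T[:3,:3].T@(np.array(P)-T[:3,3]);s=c[:2]/c[2];s=s*(1+p['k1']*s@s);return (s*p['fx']+[p['cx'],p['cy']]).round(0)
R2=rot(.004775-.18234-.8031)
pts={'Etop':np.r_[g['E'],.104],'Ebot':np.r_[g['E'],.06],'Eend':np.r_[g['Eend'],.06],'Ehinge':np.r_[g['p2']+R2@[.0075,-.008],.06],'Mtop':np.r_[g['M'],.104],'purple':[.422,.007,.09]}
for pos in([.5435,-.156,.07],[.5435,-.156,.10],[.5435,-.13,.07],[.5435,-.13,.10]):
    print(pos,{k:pw(v,pos).tolist() for k,v in pts.items()},pw(pos,pos))
for i in range(3):
    o=sensors.get_obs();print(o['time'],o['ee_pos'])
E
python3 -m jog '[[[0,0,0,0,0],[0,0,0,0,0]]]'
```

```text
[0.5435, -0.156, 0.07] {'Etop': [196.0, 342.0], 'Ebot': [212.0, 293.0], 'Eend': [224.0, 307.0], 'Ehinge': [97.0, 153.0], 'Mtop': [-26.0, 137.0], 'purple': [-1.0, 454.0]} [277. 251.]
[0.5435, -0.156, 0.1] {'Etop': [208.0, 306.0], 'Ebot': [220.0, 269.0], 'Eend': [230.0, 282.0], 'Ehinge': [122.0, 146.0], 'Mtop': [27.0, 131.0], 'purple': [34.0, 410.0]} [277. 251.]
[0.5435, -0.13, 0.07] {'Etop': [250.0, 342.0], 'Ebot': [255.0, 293.0], 'Eend': [267.0, 307.0], 'Ehinge': [147.0, 154.0], 'Mtop': [42.0, 138.0], 'purple': [44.0, 453.0]} [277. 251.]
[0.5435, -0.13, 0.1] {'Etop': [254.0, 306.0], 'Ebot': [258.0, 270.0], 'Eend': [268.0, 283.0], 'Ehinge': [165.0, 146.0], 'Mtop': [82.0, 131.0], 'purple': [73.0, 410.0]} [277. 251.]
2.0 [ 0.54485637 -0.15670748  0.07352348]
2.0 [ 0.54485637 -0.15670748  0.07352348]
2.0 [ 0.54485637 -0.15670748  0.07352348]
time: 2.2
ee_pos: [0.5445, -0.1566, 0.0726]
tcp_rot: [180.0, -0.2, 0.3]
wrist_force: [-0.6, -0.2, 0.5]
opening: 0.0001
grasp_force: 0.0
```

Wrist view: the end leaf's top edge runs from (108,148) to (217,290), and the tips are at (280,263). This matches the measured pose to within a few mm, so the side-view "tip" is just the finger geometry. I'll lower slightly and push the end knob around its arc.

```bash
python3 -m jog '[[[-0.15,0.24,-0.16,0,0],[-0.26,0.2,0,0,0],[-0.21,0.21,0,0,0],[-0.18,0.25,0,0,0],[-0.14,0.26,0,0,0],[-0.11,0.27,0,0,0],[-0.07,0.27,0,0,0],[-0.04,0.27,0,0,0]]]'; cat > see.py <<'E'
from h import *
import sys
# fit leaf angles from brown pixels: print colours-based knob detection is unreliable; save small views
a=camera('top');b=camera('side')
cv2.imwrite(f'pics/{sys.argv[1]}.png',np.hstack([a[140:340,130:430],b[120:320,150:450]]))
o=sensors.get_obs();print(o['time'],o['ee_pos'],o['wrist_force'])
E
python3 see.py s1
```

```text
time: 3.0
ee_pos: [0.4855, -0.0566, 0.0629]
tcp_rot: [180.0, -0.0, 0.3]
wrist_force: [1.8, 0.1, -1.1]
opening: -0.0001
grasp_force: 0.3
3.1 [ 0.48547843 -0.05605968  0.06275457] [0.60781949 0.30909887 0.48342398]
```

View pics/s1.png

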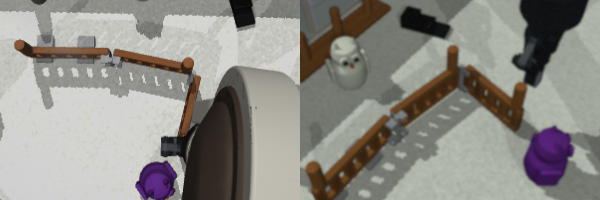

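The end leaf has folded to about 75°, with its knob in the side half at (520,90) and the finger right behind it. Nothing else has moved. Continuing.

```bash
python3 -m jog '[[[0.01,0.25,0,0,0],[0.03,0.26,0,0,0],[0.05,0.25,0,0,0],[0.09,0.26,0,0,0],[0.14,0.26,0,0,0],[0.19,0.25,0,0,0],[0.23,0.23,0,0,0],[0.25,0.19,0,0,0]]]'; python3 -m jog '[[[0.26,0.15,0,0,0],[0.27,0.11,0,0,0],[0.27,0.07,0,0,0],[0.15,0.03,0,0,0],[0,0,0,0,0]]]'
```

```text
time: 3.9
ee_pos: [0.5366, 0.022, 0.0626]
tcp_rot: [-179.2, 0.0, 1.9]
wrist_force: [-0.3, -1.4, 0.4]
opening: 0.0002
grasp_force: 0.3
time: 4.4
ee_pos: [0.5842, 0.0321, 0.0621]
tcp_rot: [-178.9, 0.0, 2.6]
wrist_force: [-1.1, -0.2, -1.3]
opening: 0.0007
grasp_force: 0.0
```

Joint 6 has reached its 180° limit, since yaw 0 isn't reachable at y > 0. I'll back off, turn the yaw positive, and measure the leaf angles numerically with a silhouette fit.

```bash
python3 -m jog '[[[-0.3,-0.1,0,1,0],[-0.3,0,0,1,0],[-0.2,0,0,1,0],[0,0,0,1,0],[0,0,0,1,0],[0,0,0,1,0],[0,0,0,1,0]]]'; cat > fit.py <<'E'
from h import *
G=(0.62955,0.08851,0.004775)
def mask(im):
    h=cv2.cvtColor(im,cv2.COLOR_BGR2HSV);return cv2.inRange(h,(4,110,25),(18,255,230))
def poly(n,m,e,shape=(420,560)):
    x,y,th=G;g=gate(x,y,th,m,e);I=np.zeros(shape,np.uint8)
    def hull(P):cv2.fillConvexPoly(I,cv2.convexHull(proj(n,P).round().astype(np.int32)),255)
    for o,a,bx,y0,y1,ky in((g['o'],th,0,.003,.15,.138),(g['p1'],th-m,.015,-.005,-.137,-.125),(g['p2'],th-m-e,.0075,-.005,-.12,-.108)):
        R=rot(a);hull([np.r_[o+R@[bx+s,q],z] for s in(-.006,.006) for q in(y0,y1) for z in(.008,.06)])
        hull([np.r_[o+R@[bx,ky]+.009*np.array([np.cos(f),np.sin(f)]),z] for f in np.linspace(0,6.28,13) for z in(.06,.104)])
    return I
def fit(names=('side','top'),ms=None,es=None,roi={'side':np.s_[120:340,140:440],'top':np.s_[160:310,130:420]}):
    M={};
    for n in names: M[n]=mask(camera(n))[roi[n]]>0
    best=[]
    for m in ms:
        for e in es:
            s=0
            for n in names:
                p=poly(n,m,e)[roi[n]]>0;s+=(p&M[n]).sum()/(p|M[n]).sum()
            best.append((round(float(s/len(names)),3),round(float(m),2),round(float(e),2)))
    return sorted(best)[::-1][:6]
E
python3 - <<'E'
from fit import *
o=sensors.get_obs();print(o['q'])
print(fit(('side',),np.arange(0,.5,.06),np.arange(1.5,3.2,.08)))
print(fit(('top',),np.arange(0,.5,.06),np.arange(1.5,3.2,.08)))
E
```

```text
time: 5.1
ee_pos: [0.5429, 0.0269, 0.0628]
tcp_rot: [-178.9, 0.0, 37.8]
wrist_force: [-0.1, -0.2, 0.7]
opening: 0.0003
grasp_force: 0.0
[  2.29878511   4.34864929  -5.84083448  80.4703229    0.9240324
 144.52347238]
[(0.504, 0.18, 2.7), (0.496, 0.12, 2.7), (0.493, 0.18, 2.62), (0.492, 0.12, 2.62), (0.486, 0.24, 2.7), (0.479, 0.18, 2.78)]
[(0.0, 0.48, 3.18), (0.0, 0.48, 3.1), (0.0, 0.48, 3.02), (0.0, 0.48, 2.94), (0.0, 0.48, 2.86), (0.0, 0.48, 2.78)]
```

```bash
python3 -m jog '[[[-0.16,0.33,0,0,0],[-0.04,0.33,0,0,0],[0.25,0,0,0,0],[0.25,0,0,0,0],[0.25,0,0,0,0],[0.2,0,0,0,0]]]';python3 -m jog '[[[0.1,0,0,0,0],[0,0,0,0,0]]]'; python3 - <<'E'
from fit import *
print(fit(('side',),np.arange(0.06,.4,.04),np.arange(2.5,3.2,.04)))
E
```

```text
time: 5.8
ee_pos: [0.581, 0.06, 0.0627]
tcp_rot: [-178.9, 0.0, 37.4]
wrist_force: [-1.4, 0.4, 0.6]
opening: -0.0
grasp_force: 0.2
time: 6.0
ee_pos: [0.586, 0.0599, 0.0625]
tcp_rot: [-178.9, 0.0, 37.5]
wrist_force: [-0.8, -0.4, 0.2]
opening: 0.0001
grasp_force: 0.0
[(0.496, 0.18, 3.18), (0.495, 0.18, 3.14), (0.495, 0.18, 3.1), (0.494, 0.22, 3.18), (0.493, 0.22, 3.14), (0.488, 0.14, 3.14)]
```

Nearly there. I'll press gently until the force rises.

```bash
python3 -m jog '[[[0.06,0,0,0,0],[0,0,0,0,0]]]'; python3 -m jog '[[[0.06,0,0,0,0],[0,0,0,0,0]]]'
```

```text
time: 6.25
ee_pos: [0.5882, 0.06, 0.0626]
tcp_rot: [-178.8, 0.1, 37.6]
wrist_force: [-2.5, -0.2, 0.5]
opening: -0.0002
grasp_force: 1.1
time: 6.45
ee_pos: [0.5902, 0.0598, 0.0624]
tcp_rot: [-178.8, 0.2, 37.6]
wrist_force: [-8.5, -0.2, 3.5]
opening: 0.0001
grasp_force: 3.9
```

```bash
python3 -m jog '[[[-0.5,0,0,0,0],[0,0,0.9,0,0],[0,0,0.9,0,0],[0.25,-0.6,0.2,0,0],[0.5,-0.7,0,0,0],[0.5,-0.7,0,0,0],[0.4,0,0,0,0],[0,0,0,0,0]]]'; python3 - <<'E'
from h import *
import h
d0=h.d_to; th=np.radians(37.6)
h.d_to=lambda t:d0(rot(-th)@t)
g=gate(0.62955,0.08851,0.004775,0.18234,3.1416)
P=plan(g['p1'],g['M'],np.r_[-.1,np.linspace(.05,3.1416-.182,29)])
print("start",P[0].round(4),"end",P[-1].round(4),'min x',P.min(0));print((np.diff(P,axis=0)/.05).round(2).tolist());print(P[8::7].round(4).tolist())
from fit import *
print(fit(('side',),np.arange(0.06,.4,.04),np.arange(2.8,3.2,.04)))
E
```

```text
time: 7.25
ee_pos: [0.6507, -0.0411, 0.1615]
tcp_rot: [-178.9, 0.0, 37.5]
wrist_force: [0.8, 0.3, 0.2]
opening: -0.0002
grasp_force: 0.0
start [ 0.6443 -0.0363] end [0.576  0.2105] min x [ 0.48599855 -0.04034661]
[[-0.34, -0.07], [-0.26, -0.02], [-0.27, 0.01], [-0.28, 0.05], [-0.28, 0.08], [-0.26, 0.11], [-0.24, 0.13], [-0.22, 0.15], [-0.2, 0.17], [-0.18, 0.19], [-0.16, 0.2], [-0.14, 0.21], [-0.11, 0.22], [-0.09, 0.23], [-0.07, 0.25], [-0.04, 0.27], [-0.01, 0.28], [0.02, 0.3], [0.06, 0.29], [0.08, 0.28], [0.11, 0.26], [0.13, 0.24], [0.16, 0.22], [0.18, 0.2], [0.19, 0.18], [0.2, 0.16], [0.22, 0.13], [0.22, 0.11], [0.23, 0.09]]
[[0.537, -0.0135], [0.4889, 0.0602], [0.5064, 0.1561], [0.576, 0.2105]]
[(0.539, 0.14, 3.2), (0.538, 0.14, 3.16), (0.536, 0.14, 3.12), (0.532, 0.18, 3.2), (0.531, 0.18, 3.16), (0.531, 0.1, 3.12)]
```

The end leaf is fully folded and has stayed there. Now down behind the middle knob.

```bash
python3 -m jog '[[[0,0,-0.9,0,0],[0,0,-0.9,0,0],[-0.13,0.1,-0.16,0,0],[-0.34,-0.07,0,0,0],[-0.26,-0.02,0,0,0],[-0.27,0.01,0,0,0],[-0.28,0.05,0,0,0],[-0.28,0.08,0,0,0]]]'; python3 - <<'E'
from fit import *
print(fit(('side',),np.arange(0.1,1.6,.08),np.arange(2.6,3.2,.1)))
E
```

```text
time: 8.1
ee_pos: [0.5712, -0.0317, 0.0665]
tcp_rot: [-179.0, -0.2, 37.6]
wrist_force: [2.7, 1.4, 6.0]
opening: 0.0001
grasp_force: 2.8
[(0.564, 0.66, 3.2), (0.559, 0.58, 3.1), (0.551, 0.58, 3.2), (0.55, 0.66, 3.1), (0.539, 0.58, 3.0), (0.528, 0.66, 3.0)]
```

```bash
python3 -m jog '[[[-0.26,0.11,0,0,0],[-0.24,0.13,0,0,0],[-0.22,0.15,0,0,0],[-0.2,0.17,0,0,0],[-0.18,0.19,0,0,0],[-0.16,0.2,0,0,0],[-0.14,0.21,0,0,0],[-0.11,0.22,0,0,0]]]'; python3 - <<'E'
from fit import *
print(fit(('side',),np.arange(0.8,2.2,.08),np.arange(2.6,3.2,.1)))
E
```

```text
time: 8.95
ee_pos: [0.4973, 0.0375, 0.0665]
tcp_rot: [-179.1, -0.3, 37.6]
wrist_force: [7.9, -0.4, 4.8]
opening: 0.0002
grasp_force: 5.6
[(0.582, 1.44, 3.2), (0.568, 1.44, 3.1), (0.563, 1.36, 3.1), (0.55, 1.36, 3.2), (0.546, 1.52, 3.2), (0.541, 1.36, 3.0)]
```

```bash
python3 -m jog '[[[-0.09,0.23,0,0,0],[-0.07,0.25,0,0,0],[-0.04,0.27,0,0,0],[-0.01,0.28,0,0,0],[0.02,0.3,0,0,0],[0.06,0.29,0,0,0],[0.08,0.28,0,0,0],[0.11,0.26,0,0,0]]]'; python3 - <<'E'
from fit import *
print(fit(('side',),np.arange(1.6,3.1,.08),np.arange(2.6,3.2,.1)))
E
```

```text
time: 9.8
ee_pos: [0.4985, 0.1457, 0.0644]
tcp_rot: [-178.8, 0.1, 37.6]
wrist_force: [-0.9, -4.0, -0.2]
opening: 0.0001
grasp_force: 1.0
[(0.56, 2.32, 3.2), (0.544, 2.32, 3.1), (0.524, 2.24, 3.1), (0.493, 2.4, 3.2), (0.486, 2.24, 3.2), (0.48, 2.16, 3.1)]
```

```bash
python3 -m jog '[[[0.13,0.24,0,0,0],[0.16,0.22,0,0,0],[0.18,0.2,0,0,0],[0.19,0.18,0,0,0],[0.2,0.16,0,0,0],[0.22,0.13,0,0,0],[0.22,0.11,0,0,0],[0,0,0,0,0]]]'; python3 - <<'E'
from fit import *
print(fit(('side',),np.arange(2.4,3.2,.06),np.arange(2.6,3.2,.1)))
E
```

```text
time: 10.65
ee_pos: [0.5651, 0.2076, 0.0642]
tcp_rot: [-178.8, -0.0, 37.6]
wrist_force: [0.1, -0.8, -0.1]
opening: -0.0001
grasp_force: 0.0
[(0.48, 3.06, 3.2), (0.473, 3.06, 3.1), (0.461, 3.06, 3.0), (0.458, 3.0, 3.2), (0.454, 3.12, 3.2), (0.454, 3.0, 3.1)]
```

```bash
python3 -m jog '[[[0.12,0.02,0,0,0],[0.08,0,0,0,0],[0,0,0,0,0]]]'; python3 -m jog '[[[0.05,0,0,0,0],[0,0,0,0,0]]]';  python3 -m jog '[[[0.05,0,0,0,0],[0,0,0,0,0]]]'
```

```text
time: 11.0
ee_pos: [0.574, 0.2075, 0.0646]
tcp_rot: [-178.9, 0.0, 37.6]
wrist_force: [-0.0, -0.1, -0.5]
opening: 0.0002
grasp_force: 0.2
time: 11.2
ee_pos: [0.5763, 0.2074, 0.0647]
tcp_rot: [-178.9, 0.0, 37.6]
wrist_force: [-2.3, -0.2, -0.9]
opening: -0.0001
grasp_force: 0.6
time: 11.4
ee_pos: [0.5789, 0.2075, 0.0647]
tcp_rot: [-178.9, -0.0, 37.6]
wrist_force: [-2.2, 0.7, -0.5]
opening: 0.0003
grasp_force: 0.7
```

```bash
python3 -m jog '[[[0.05,0,0,0,0],[0,0,0,0,0]]]'; python3 -m jog '[[[0.05,0,0,0,0],[0,0,0,0,0]]]';  python3 -m jog '[[[0.04,0,0,0,0],[0,0,0,0,0]]]' | grep -E "ee_pos|wrist_f"
```

```text
time: 11.6
ee_pos: [0.5799, 0.207, 0.0643]
tcp_rot: [-178.8, 0.2, 37.6]
wrist_force: [-8.2, -1.9, 1.3]
opening: 0.0001
grasp_force: 4.0
time: 11.8
ee_pos: [0.5804, 0.207, 0.0641]
tcp_rot: [-178.7, 0.4, 37.6]
wrist_force: [-18.8, -1.5, 4.9]
opening: -0.0003
grasp_force: 8.1
ee_pos: [0.5807, 0.207, 0.064]
wrist_force: [-26.3, -3.7, 8.8]
```

At the stop (26 N, no further motion). I'll back off, lift and check.

```bash
python3 -m jog '[[[-0.3,0,0,0,0],[-0.5,0,0,0,0],[-0.5,0,0.5,0,0],[-0.4,-0.3,0.9,0,0],[-0.4,-0.5,0.7,0,0],[-0.4,-0.8,0,0,0],[-0.4,-0.8,0,0,0],[-0.2,-0.9,0,0,0]]]' | head -2; python3 -m jog '[[[0,-0.9,0,0,0],[0,-0.9,0,0,0],[0,-0.9,0,0,0],[0,-0.9,0,0,0],[0,-0.9,0,0,0],[0,0,0,0,0],[0,0,0,0,0],[0,0,0,0,0]]]'|head -2; python3 - <<'E'
from fit import *
a=camera('top');b=camera('side')
cv2.imwrite('pics/fin.png',np.hstack([cv2.resize(a[60:360,110:410],(400,400),interpolation=2),cv2.resize(b[130:340,120:330],(400,400),interpolation=2)]))
print(fit(('side',),np.arange(2.8,3.2,.04),np.arange(2.8,3.24,.06)))
E
```

```text
time: 12.8
ee_pos: [0.4306, 0.042, 0.1693]
time: 13.6
ee_pos: [0.4315, -0.1816, 0.1686]
[(0.572, 3.16, 3.16), (0.568, 3.16, 3.22), (0.565, 3.16, 3.1), (0.559, 3.2, 3.22), (0.559, 3.2, 3.16), (0.557, 3.16, 3.04)]
```

View pics/fin.png

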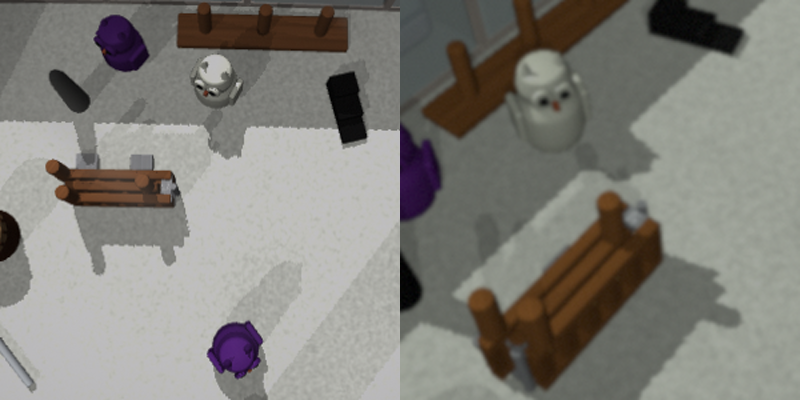

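The three leaves are parallel, with the end leaf (knob at (145,182) left half) between the others (knobs at (55,168) and (62,192)). The white owl stands where it was at (213,82), and the purple one is untouched at (237,350). Handing in.

```bash
python3 -c "
from workcell import ticket
print(ticket.job_done())"
```

```text
the job is handed in; nothing more can be done
None
```

The gate is folded in the order asked: the end leaf first, then both leaves against the fixed one with the end leaf sandwiched between. The white owl is still standing in place, and I handed the job in at about 14 s.

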